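Pop a tin out of the dispenser and trap it

TASK

Press the red sprung key of the tin dispenser with one fingertip so that the tin pops over the orange sill, and trap the tin with the other finger as it rolls down the lane, before it can roll off the open lower end. Only touch the tin, never lift or carry it, and leave the other things on the worktop where they stand. Finish while still holding the tin back: it lies at rest across the lane below the sill, leaning against your finger.

Things in the scene. Friction and masses are not known exactly. Their poses are not given: they have to be found in the camera images.
- rack: Tin dispenser, fixed: grey base plate 220 x 172 x 6 mm carrying a white-walled sloping lane and, left (+y) of it, a grey key housing 64 x 40 mm, 50 mm high. Origin on the worktop below the lane's middle. x points level to the lane's closed upper end, -x to its open lower end (roughly at the robot), y left, z up.
- lane: The sloping lane, fixed, 14 degrees down towards -x. Origin on its floor's centre line, 50 mm above the rack's origin. x uphill along the floor, y as the rack's, z square to the floor. Floor 78 mm wide; walls 3 mm thick, 22 mm high (46 mm for x > 16 mm). Open lower end at x = -140 mm, back wall at x = 93 mm.
- sill_top (a point): Middle of the top of the orange sill across the lane, 7 mm above its floor; it covers x = 20 to 26 mm in the lane's frame.
- ejector (a joint): Rise of the black ejector plate (27 x 70 mm, in the floor under the tin, centre at x = 45 mm in the lane's frame), 0 (flush) to 0.012 m. It rises as far as the key is pressed.
- key_top (a point): Middle of the top of the red key, a flat paddle 50 mm along the rack's x and 32 mm along its y; up, it is at (-50, 66, 67) mm in the rack's frame, pressed at z = 55 mm. Beside it the lane's floor is 38 mm above the worktop, the lane's centre line 66 mm away in y, and the wall between (39 to 42 mm from that line) 60 mm high: one fingertip can press while the other stands in the lane.
- key (a joint): How far the red key is pressed straight down, 0 (up) to 0.012 m. Sprung: about 3 N to start it, 7 N fully down, plus up to 3 N for the tin; it springs back when released. At about 5 to 7 mm the tin rolls over the sill and runs down the lane by itself, reaching the open end in about a second or less.
- tin_center (a point): Centre of the loose tomato paste tin (red and cream, gold ends), a cylinder 57 mm in diameter and 72 mm long, 0.13 to 0.24 kg. It lies on its side across the lane (axis along the lane's y) and rolls. It starts on the ejector plate against the sill: centre at x = 45 mm, z = 28.5 mm in the lane's frame, its lower side at x = 16.5 mm.
- tin: The same tin; origin at the centre of its left end face, z along its axis.
- bean_tin: Bystander: green tin, 75 mm in diameter, 58 mm high, standing right of the dispenser; origin under its centre.
- spice_jar: Bystander: spice jar with a black cap, 41 mm in diameter, 105 mm high, standing right of the dispenser; origin under its centre.
- mug: Bystander: white mug with a leaf pattern, 78 x 116 x 101 mm; origin under its centre.
- timer: Bystander: cream and red egg timer, 62 mm wide and high; origin under its centre.
- candle: Bystander: pink candle in a glass, 76 mm in diameter, 90 mm high; origin under its centre.
- sardines: Bystander: flat tin 63 x 105 x 25 mm with a blue top, lying left of the dispenser; origin under its centre.
Not all that is in view belongs to the job. What is shaped like the tin but turquoise is not meant.

How it is judged:
On the way, in this order (a step that is already met when the one before it is completed fails the run):
1. a finger presses the key while the tin still lies behind the sill (value of joint key above 0.003 m and contact force between the fingers and rack above 1 N and x of tin_center in the frame of lane above 0.035 m).
2. the tin has popped over the sill and is stopped by a finger (x of tin_center in the frame of lane below 0.018 m and contact force between the fingers and tin above 0.05 N and linear speed of tin below 0.03 m/s), for 0.2 s.
At the end, for the whole second after the job is handed in: The tin lies on its side on the lane's floor below the sill (centre more than 2 mm past the sill's lower face and 20 mm or more short of the lower end, 22 to 36 mm above the floor, axis within 20 degrees of square across the lane), at rest, held back by a finger (contact above 0.05 N) (x of tin_center in the frame of lane between -0.12 and 0.018 m and z of tin_center in the frame of lane between 0.022 and 0.036 m and angle between the z axis of tin and the y axis of lane, either way round below 0.35 rad and contact force between the fingers and tin above 0.05 N and linear speed of tin below 0.02 m/s); the arm keeps its last pose, push and grip.
It fails at once if the tin rolled off the end of the lane (x of tin_center in the frame of lane below -0.13 m).
It fails at once if the tin was lifted out of the lane (z of tin_center in the frame of lane above 0.06 m).
It fails at once if a bystander was pushed aside or knocked over (distance of any of bean_tin, spice_jar, mug, timer, candle, sardines from where it was at the start of the episode above 0.02 m).
It also fails if it takes over 27 s, if anything falls off the work surface, if the arm or the gripper's body presses on something with over 40 N, if the wrist force passes 120 N, or if a joint passes its speed limit or range.

ROBOT

A 7-joint arm with a two-finger parallel gripper is mounted at the origin on a cart in front of the work surface, level with it; the furniture and walls round the work are solid. World frame = base frame: x ahead of the robot, y to its left, z up, the work surface at z = 0. Lengths are in m, angles in rad, forces in N, time in s.
With the tool pointing down it reaches from about 0.4 to 0.85 m from the base axis. Payload 4.5 kg.
Tool frame: the origin (TCP) lies at the very end of the fingers, on their centre line; the grasp point (between the pads) lies 19 mm behind it; z points along the fingers, y is the line along which they close (so a half turn about z gives the same grasp; the last joint's range is limited). The gripper opens to 88 mm and grips with 3 to 60 N. Pads are 18 mm wide; open, the fingers measure 123 mm over their backs; the gripper's body (75 mm by 187 mm) begins 45 mm behind the grasp point.
Start: joints at [-1.273, 0.689, -0.195, 1.565, 0.157, 0.902, -0.215], TCP at [0.163, 0.603, 0.239] pointing down, gripper open.
Joint ranges: [-3.01, 3.01], [-0.46, 2.08], [-1.47, 1.51], [0.13, 2.56], [-1, 4.14], [0.04, 2.09], [-2.66, 2.66]. Speed limits (rad/s): [2.57, 2.57, 3.14, 3.14, 3.14, 3.14, 3.14].

INTERFACE

Orientations are given as a unit quaternion [w, x, y, z].
In Python, from rig import status, capture, job, recognise gives the robot as it stands. The module is installed in compiled form; this text tells all that it offers.
- The arm moves only by the shell command python3 -m creep 'ROWS'. ROWS is JSON, a list that holds one entry, the list of rows, each a list of 7 numbers: the gripper command: -1 is shut, 1 is fully open, values between are in proportion, then the shift along the tool's x, y, z in units of 0.75 m (1.0 is 0.75 m), then the turn, a rotation vector about the tool's x, y, z in units of pi rad (1.0 is pi rad). In form: [[[hand, dx, dy, dz, rx, ry, rz], ...]]. A call has 1 to 20 rows; each row is the pose to reach, as a shift and turn from the pose commanded when the call began, along the tool's axes at that moment, turning the shorter way round; what a row does not reach only later rows make up. A row lasts 1/10 s, in which the tool goes at most 50 mm and 8.59 degrees, less where a joint would pass 70% of its speed; a pose out of reach is approached as far as the arm can. A call with a number of a shift or a turn outside -1 to 1 is refused whole. A call with a gripper value outside its range is refused whole. The fingers move at their own pace and stop on an object; the grip force is fixed at half the most. Time passes only in rows, so rows that repeat a pose let the fingers close. It gives the time, the measured TCP pose, the force, the opening and the grip force at its end, in the units of the state.
- status.sense(): the state, without advancing time (a new reading comes with each control period).
- capture(name): name is "side" or "top"; returns a dict with "pixels" (420x560x3 uint8, red, green, blue), "fx", "fy", "cx", "cy" (pixels), "R" (3x3) and "t" (3): a world point X has camera coordinates R X + t. Camera axes: x right, y down, z forward; pixel columns grow to the right and rows downward; lengths in m; the calibration is good to about 2 mm. A picture is of the moment at which its call begins. There is no depth.
- job.job_done(): hands the job in; it is judged then, once.
Trained networks look in a picture, given as the dict that the camera call returned (one of the last four; its "shot" number tells which), for a name from the list of things; names that differ only in an ending like _2 or _b are one class to them, and where a whole thing is asked for, a point or a joint stands for the part that bears it (a point fixed in the world has none). Each returns a list of dicts, best first, with "p" (0 to 1); they miss things now and then, are a little off and sometimes report something else, mostly with a low value. They report only what shows in the picture. A call takes as long as a camera call. They do not tell look-alikes from the thing itself.
- recognise(picture, name): "rect" ([centre column, centre row, width, height] in pixels, round what is visible of it).
The state is a dict: "clock": time; "joint_pos": joint angles; "dq": joint speeds; "joint_torque": joint torques, N m; "tool_pos": TCP position; "tool_rot": TCP orientation; "ft_force": force on the tool from outside, world axes, zero at the start; "moment": the same for the moment, N m; "opening": finger opening in m; "grasp_force": force on a finger pad.
Only numpy, scipy, OpenCV 4.12 (cv2) and the standard library are available. Lean on these libraries where they do the work, as an engineer would, in place of code of your own. Each camera call takes 0.05 s, during which the arm holds its last target. There are 200 camera calls.

## Working session

There is one attempt and no reset: what is moved stays moved. The work goes in short steps, Python scripts to look and compute and a shell command to move; the robot and the scene stay as the last step left them, time stands still between calls to the robot, and variables do not carry over. Pictures are saved under pics/ and viewed, at most 10 in all, crops included, and the job is handed in when it is done.

```bash
mkdir -p pics; python3 - <<'E'
from rig import status,capture,recognise
import cv2,json
s=status.sense();print(s)
ims=[]
for n in("side","top"):
    c=capture(n);cv2.imwrite(f"pics/{n}0.png",c["pixels"][:,:,::-1])
    print(n,c["fx"],c["fy"],c["cx"],c["cy"],c["R"],c["t"])
    for k in("rack","lane","key","tin","ejector","bean_tin","spice_jar","mug","sardines","timer","candle"):
        try:print(k,[(d["rect"],d["p"]) for d in recognise(c,k)][:2])
        except Exception as e:print(k,e)
E
```

```text
{'clock': 0.0, 'joint_pos': array([-1.27319195,  0.68999168, -0.19451741,  1.56630262,  0.15733771,
        0.90248408, -0.21512238]), 'dq': array([ 8.30909639e-04,  4.90188075e-04,  1.50207370e-03, -1.00191838e-03,
        5.55022051e-05, -6.67814858e-04,  1.28106893e-03]), 'joint_torque': array([ 9.20056300e-04, -5.27555287e+01, -1.26615465e+00, -1.53421390e+01,
       -5.24933240e-02,  6.39375765e-03,  1.63236582e-04]), 'tool_pos': array([0.1628672 , 0.6027782 , 0.23791635]), 'tool_rot': array([-4.17042255e-05,  1.31478872e-01,  9.91318569e-01, -8.94093212e-04]), 'ft_force': array([-0.70251116,  0.50321757,  0.00261575]), 'moment': array([ 0.02332217, -0.01289122, -0.00572703]), 'grasp_force': 0.0, 'opening': 0.08817816391125873}
side 534.3965570556709 534.3965570556709 281.4724920498763 214.46544467082006 [[-0.98006451 -0.19849463  0.00856994]
 [-0.11886378  0.55123284 -0.82584125]
 [ 0.15920102 -0.81039635 -0.56383756]] [0.50046537 0.13360096 1.83486737]
rack [([270.4, 255.5, 72.9, 57.7], 0.65)]
lane [([272.6, 243.6, 71.6, 31.3], 0.97), ([315.6, 195.8, 19.3, 30.0], 0.71)]
key [(
[... 538 characters left out ...]
86696155e-04]
 [-8.36304864e-01  4.23014996e-01 -3.48787167e-01]
 [ 3.11568142e-01 -1.56774528e-01 -9.37201707e-01]] [0.20344887 0.47045439 1.37152688]
rack [([413.4, 180.2, 22.6, 21.0], 0.7), ([210.5, 245.2, 89.2, 88.4], 0.57)]
lane [([220.1, 237.8, 72.1, 71.9], 0.88)]
key [([229.2, 201.8, 12.8, 28.1], 0.7), ([211.2, 258.1, 17.1, 22.1], 0.51)]
tin [([307.9, 243.7, 19.8, 34.8], 0.9), ([206.8, 219.9, 28.8, 22.9], 0.67)]
ejector []
bean_tin [([260.1, 221.0, 24.0, 30.6], 0.62)]
spice_jar [([228.8, 203.1, 15.5, 21.9], 0.62)]
mug [([382.0, 205.8, 36.4, 36.9], 0.87)]
sardines [([153.5, 277.1, 31.0, 34.2], 0.67)]
timer [([412.7, 180.4, 18.2, 21.5], 0.69)]
candle [([339.0, 216.7, 32.3, 27.8], 0.72)]
```

View pics/side0.png

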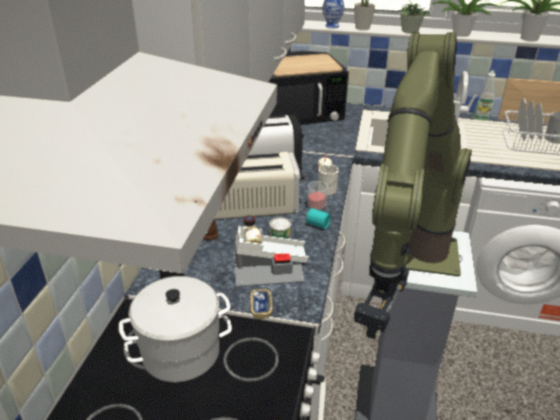

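View pics/top0.png

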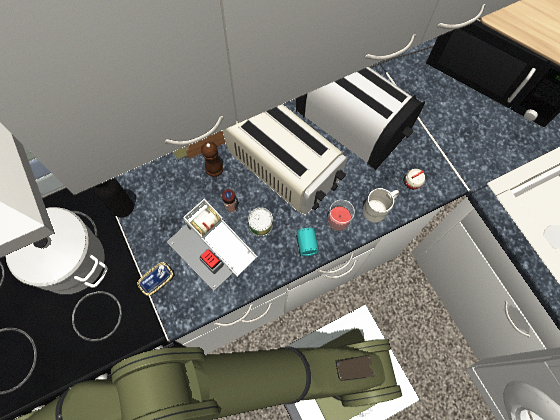

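```bash
cat > h.py <<'E'
import numpy as np,cv2
from rig import capture
def ray(c,u,v,z):
    R=np.array(c["R"]);t=np.array(c["t"]);o=-R.T@t;d=R.T@np.array([(u-c["cx"])/c["fx"],(v-c["cy"])/c["fy"],1])
    return o+d*(z-o[2])/d[2]
def proj(c,P):
    p=np.atleast_2d(P)@np.array(c["R"]).T+np.array(c["t"]);return np.c_[p[:,0]/p[:,2]*c["fx"]+c["cx"],p[:,1]/p[:,2]*c["fy"]+c["cy"]]
def red(c,box):
    x0,y0,x1,y1=box;p=c["pixels"][y0:y1,x0:x1].astype(int);m=(p[...,0]>150)&(p[...,1]<70)&(p[...,2]<70)
    v,u=np.nonzero(m);return u.mean()+x0,v.mean()+y0,m.sum()
E
python3 - <<'E'
from h import *
a=[]
for n,(x0,y0,x1,y1) in(("side",(228,215,318,290)),("top",(160,190,265,295))):
    c=capture(n);u,v,k=red(c,(x0,y0,x1,y1));print(n,u,v,k,ray(c,u,v,.065))
    a.append(cv2.resize(c["pixels"][y0:y1,x0:x1,::-1],None,fx=4.2 if n=="side" else 4,fy=4.2 if n=="side" else 4,interpolation=cv2.INTER_CUBIC))
    print(n, 'cam', -np.array(c["R"]).T@np.array(c["t"]))
h=max(i.shape[0] for i in a)
cv2.imwrite("pics/z.png",np.hstack([cv2.copyMakeBorder(i,0,h-i.shape[0],0,0,0) for i in a]))
E
```

```text
side 281.2837837837838 257.5 74 [0.4701712  0.20568256 0.065     ]
side cam [0.2142559  1.51266427 1.14061136]
top 208.60784313725492 255.23529411764707 51 [0.47793883 0.19869121 0.065     ]
top cam [0.05790137 0.19758065 1.4496255 ]
```

View pics/z.png

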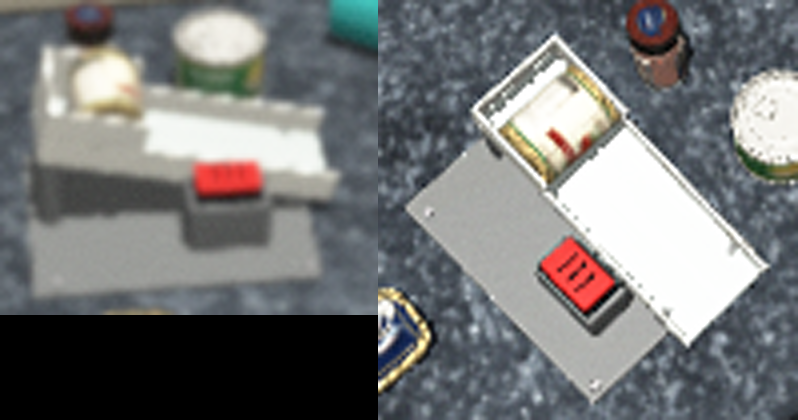

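```bash
python3 - <<'E'
from h import *
from scipy.optimize import least_squares
T=np.radians(14)
L=lambda x,y,z:[x*np.cos(T)-z*np.sin(T),y,.05+x*np.sin(T)+z*np.cos(T)]
K=lambda a,b:[-.05+a*.025,.066+b*.016,.067]
top=[(L(-.14,.042,.022),(690,346)),(L(-.14,-.042,.022),(768,266)),(L(.096,-.042,.046),(556,35)),(L(.096,.042,.046),(473,108)),
(K(1,-1),(570,238)),(K(-1,-1),(618,280)),(K(-1,1),(592,311)),(K(1,1),(540,268))]
side=[(L(-.14,.042,.022),(340,173)),(L(-.14,-.042,.022),(323,107)),(K(1,-1),(197,164)),(K(-1,-1),(257,163))]
ct,cs=capture("top"),capture("side")
M=[(ct,np.array([p for p,_ in top]),np.array([((u-378)/4+160,v/4+190) for _,(u,v) in top])),
(cs,np.array([p for p,_ in side]),np.array([(u/4.2+228,v/4.2+215) for _,(u,v) in side]))]
def W(q,P):
    c,s=np.cos(q[2]),np.sin(q[2]);return P@np.array([[c,s,0],[-s,c,0],[0,0,1]])+[q[0],q[1],0]
f=lambda q,M=M:np.concatenate([(proj(c,W(q,P))-U).ravel() for c,P,U in M])
for m in(M,M[:1],M[1:]):
    r=least_squares(f,[.5,.15,0],kwargs=dict(M=m));print(r.x,np.round(r.fun,1))
q=least_squares(f,[.5,.15,0]).x;np.save("q.npy",q)
print("key",W(q,np.array([[-.05,.066,.067]])))
for n,k,z in(("top","bean_tin",.05),("top","spice_jar",.1),("top","sardines",.02)):
    for d in recognise(ct,k)[:1] if 0 else []:pass
print("bean",ray(ct,260,221,.03),"jar",ray(ct,230,197,.08))
print(ray(ct,153.5,277,.012))
o=[]
for c,P,U in M:
    im=c["pixels"][:,:,::-1].copy();im=cv2.resize(im,None,fx=4,fy=4)
    for p in proj(c,W(q,P)):cv2.circle(im,tuple(int(i) for i in p*4+2),3,(0,255,0),-1)
    x0,y0=(160,190) if c is ct else (228,200);o.append(im[y0*4:y0*4+400,x0*4:x0*4+400])
cv2.imwrite("pics/o.png",np.hstack(o))
E
```

```text
[0.53505192 0.15223859 0.32753198] [ 0.1 -0.3  0.6  0.1 -0.2 -0.  -0.5  0.7  0.3 -0.5 -0.1  0.4 -1.5  0.2
 -0.1 -0.6  0.4  0.1  0.2  0.4 -0.4 -0.8  0.7 -1.7]
[0.53481041 0.15176274 0.32695651] [ 0.3 -0.3  0.8  0.1  0.  -0.  -0.3  0.7  0.5 -0.5  0.   0.4 -1.4  0.2
  0.1 -0.6]
[0.53515457 0.1571185  0.34926917] [ 0.2  0.4 -0.4  0.7 -0.4  0.   0.6 -1.1]
key [[0.46647729 0.19864462 0.067     ]]
bean [0.51681286 0.01049872 0.03      ] jar [0.61200464 0.06466018 0.08      ]
[0.50724817 0.37560032 0.012     ]
```

View pics/o.png

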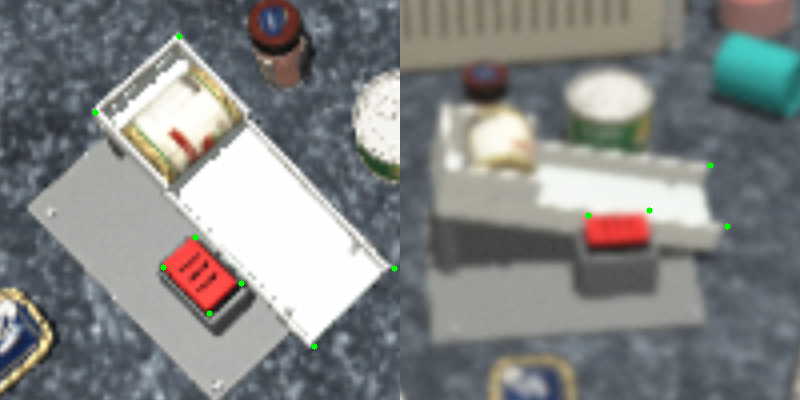

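```bash
cat > go.py <<'E'
import sys,numpy as np
from rig import status
from scipy.spatial.transform import Rotation as Ro
# usage: go.py rackx racky z
q=np.load("q.npy");s=status.sense();x,y,z=map(float,sys.argv[1:])
c,n=np.cos(q[2]),np.sin(q[2]);tgt=np.array([q[0]+c*x-n*y,q[1]+n*x+c*y,z])
R=Ro.from_quat(np.roll(s["tool_rot"],-1))
G=Ro.from_matrix(np.c_[[-c,-n,0],[-n,c,0],[0,0,-1]])
print("tcp",s["tool_pos"],"tgt",tgt,"f",s["ft_force"],"open",s["opening"],"t",s["clock"])
p=s["tool_pos"]-[q[0],q[1],0];print("rack xy",c*p[0]+n*p[1],-n*p[0]+c*p[1])
print("shift",np.round(R.inv().apply(tgt-s["tool_pos"])/.75,4),"turn",np.round((R.inv()*G).as_rotvec()/np.pi,4))
E
python3 go.py -.052 .031 .2
```

```text
tcp [0.16296833 0.60341983 0.23873474] tgt [0.47584336 0.16486183 0.2       ] f [-0.7172903   0.40560286  0.06259143] open 0.0880858848802198 t 1.4
rack xy -0.20715508389317203 0.5468980545259754
shift [-0.5552 -0.4557  0.0516] turn [ 0.      0.     -0.1882]
```

```bash
python3 -m creep '[[[0.1,-0.555,-0.456,0.05,0,0,-0.188],[0.1,-0.555,-0.456,0.05,0,0,-0.188],[0.1,-0.555,-0.456,0.05,0,0,-0.188],[0.1,-0.555,-0.456,0.05,0,0,-0.188],[0.1,-0.555,-0.456,0.05,0,0,-0.188],[0.1,-0.555,-0.456,0.05,0,0,-0.188],[0.1,-0.555,-0.456,0.05,0,0,-0.188],[0.1,-0.555,-0.456,0.05,0,0,-0.188],[0.1,-0.555,-0.456,0.05,0,0,-0.188],[0.1,-0.555,-0.456,0.05,0,0,-0.188],[0.1,-0.555,-0.456,0.05,0,0,-0.188],[0.1,-0.555,-0.456,0.05,0,0,-0.188],[0.1,-0.555,-0.456,0.05,0,0,-0.188],[0.1,-0.555,-0.456,0.05,0,0,-0.188],[0.1,-0.555,-0.456,0.05,0,0,-0.188],[0.1,-0.555,-0.456,0.05,0,0,-0.188]]]'; python3 go.py -.052 .031 .09
```

```text
clock: 3.0
tool_pos: [0.475, 0.1661, 0.2014]
tool_rot: [0.0, -0.164, 0.986, 0.0]
ft_force: [0.5, 0.3, -0.4]
opening: 0.0486
grasp_force: 0.0
tcp [0.47504352 0.16605793 0.20140445] tgt [0.47584336 0.16486183 0.09      ] f [ 0.47745964  0.31896512 -0.43739668] open 0.04857009055829154 t 3.0
rack xy -0.0523725293178172 0.03238982050482406
shift [-0.0005 -0.0019  0.1485] turn [0.0002 0.0001 0.0006]
```

Arrived over the target. I'll lower to about 20 mm above the key and look.

```bash
python3 -m creep '[[[0.1,0,-0.002,0.06,0,0,0],[0.1,0,-0.002,0.1,0,0,0],[0.1,0,-0.002,0.148,0,0,0],[0.1,0,-0.002,0.148,0,0,0],[0.1,0,-0.002,0.148,0,0,0]]]'; python3 - <<'E'
from h import *
o=[]
for n,(x0,y0) in(("top",(160,190)),("side",(228,200))):
    o.append(cv2.resize(capture(n)["pixels"][y0:y0+100,x0:x0+100,::-1],None,fx=4,fy=4,interpolation=cv2.INTER_CUBIC))
cv2.imwrite("pics/o2.png",np.hstack(o))
E
python3 go.py -.052 .031 .07
```

```text
clock: 3.5
tool_pos: [0.4757, 0.164, 0.0905]
tool_rot: [-0.0, -0.163, 0.987, -0.0]
ft_force: [-0.2, -0.2, 0.7]
opening: 0.0485
grasp_force: 0.0
tcp [0.4769496  0.16413327 0.09176122] tgt [0.47584336 0.16486183 0.07      ] f [0.4571084  1.22963514 0.64307207] open 0.048516820749450316 t 3.6
rack xy -0.0511869549060964 0.029954277870308785
shift [0.0012 0.0014 0.029 ] turn [ 0.0002  0.0008 -0.0001]
```

View pics/o2.png

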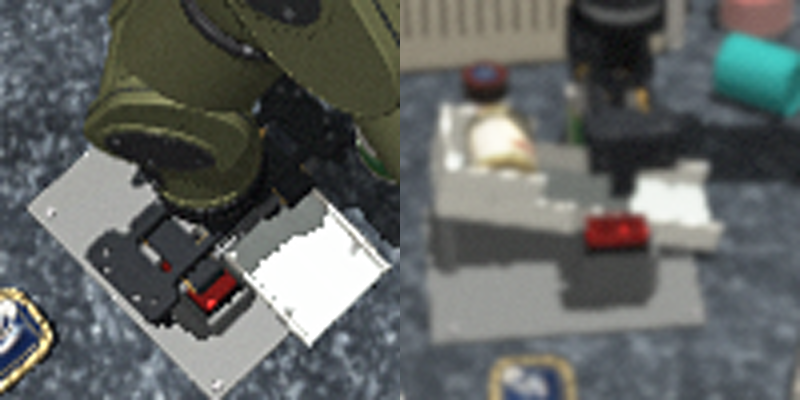

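Top view: one finger is above the red key (crop 205,290), the other hangs inside the lane (crop 290,180). The tin still lies behind the sill (side crop 490,140). Next I press in small steps.

```bash
python3 -m creep '[[[0.1,0,0.001,0.02,0,0,0],[0.1,0,0.001,0.028,0,0,0],[0.1,0,0.001,0.032,0,0,0],[0.1,0,0.001,0.036,0,0,0],[0.1,0,0.001,0.038,0,0,0],[0.1,0,0.001,0.04,0,0,0],[0.1,0,0.001,0.042,0,0,0],[0.1,0,0.001,0.044,0,0,0],[0.1,0,0.001,0.046,0,0,0],[0.1,0,0.001,0.046,0,0,0],[0.1,0,0.001,0.046,0,0,0],[0.1,0,0.001,0.046,0,0,0],[0.1,0,0.001,0.046,0,0,0]]]'; python3 - <<'E'
from h import *
o=[]
for n,(x0,y0) in(("top",(160,190)),("side",(228,200))):
    o.append(cv2.resize(capture(n)["pixels"][y0:y0+100,x0:x0+100,::-1],None,fx=4,fy=4,interpolation=cv2.INTER_CUBIC))
cv2.imwrite("pics/o3.png",np.hstack(o))
E
python3 go.py -.052 .031 .055
```

```text
clock: 4.9
tool_pos: [0.4762, 0.1641, 0.0566]
tool_rot: [0.001, -0.162, 0.987, 0.0]
ft_force: [-0.8, -0.4, 6.7]
opening: 0.0486
grasp_force: 4.5
tcp [0.47620971 0.16413757 0.05659625] tgt [0.47584336 0.16486183 0.055     ] f [-1.13159063 -0.84088026  7.75851992] open 0.048461290707011453 t 5.0
rack xy -0.051886129916590425 0.030196382499075525
shift [0.0002 0.0011 0.0021] turn [ 0.      0.0004 -0.0004]
```

View pics/o3.png

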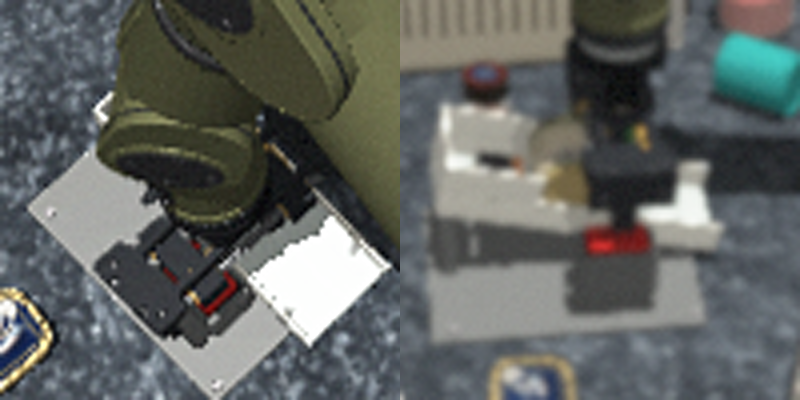

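The key is down. The tin has left its place behind the sill and lies against the lane finger (side crop 565,170). I'll hold, check that it is at rest, then hand in.

```bash
python3 -m creep '[[[0.1,0,0,0,0,0,0],[0.1,0,0,0,0,0,0],[0.1,0,0,0,0,0,0],[0.1,0,0,0,0,0,0],[0.1,0,0,0,0,0,0],[0.1,0,0,0,0,0,0]]]'; python3 - <<'E'
from h import *
import time
from rig import job
b=(228+105//1-80,200,0,0)
a=cv2.imread("pics/o3.png")[:,400:]
p=capture("side")["pixels"][200:300,228:328,::-1];n=cv2.resize(p,None,fx=4,fy=4,interpolation=cv2.INTER_CUBIC)
d=cv2.absdiff(a,n)[110:210,60:200].mean();print("diff",d)
if d<4:print(job.job_done())
E
```

```text
clock: 5.6
tool_pos: [0.4762, 0.1641, 0.0566]
tool_rot: [0.001, -0.162, 0.987, 0.0]
ft_force: [-1.2, 0.2, 7.8]
opening: 0.0485
grasp_force: 4.4
diff 1.4513809523809524
the job is handed in; nothing more can be done
None
```

I pressed the key, the tin popped over the sill, and it came to rest in the lane against the other finger. I handed the job in at about 5.7 s with the tin still held; no verdict was returned.

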